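# Seat the cover of a bangle case evenly, in cross order

### The arm

A 6-joint arm with a two-finger parallel gripper is mounted at the origin on the work surface. World frame = base frame: x ahead of the robot, y to its left, z up, the work surface at z = 0. Lengths are in m, angles in rad, forces in N, time in s.
With the tool pointing down it reaches from about 0.35 to 0.975 m from the base axis. Payload 4.9 kg.
Tool frame: the origin (TCP) lies at the very end of the fingers, on their centre line; the grasp point (between the pads) lies behind it (manip.pinch_z is the y of the grasp point in the tool frame, in m); y points along the fingers, x is the direction in which the jaws open and shut, and the axes are right-handed (so a half turn about y gives the same grasp; the last joint's range is limited). The gripper opens to 85 mm and grips with 20 to 120 N. Pads are 22 mm wide; open, the fingers measure 114 mm over their backs; the gripper's body (76 mm by 85 mm) begins 54 mm behind the grasp point. The pads swing forward as they close: fully open they stand 13 mm farther back than shut.
Start: joints at [-1.222, 0.053, 1.613, -0, 1.476, -0.119], TCP at [0.282, -0.558, 0.231] pointing down, gripper open.
Joint ranges: [-3.01, 3.01], [-1.01, 2.22], [0.06, 2.58], [-1.02, 4.17], [0.09, 2.62], [-3.14, 3.14]. Speed limits (rad/s): [2.57, 2.57, 3.14, 3.14, 3.14, 3.14].

### API

Orientations are given as a unit quaternion [w, x, y, z].
In Python, from plant import manip gives the robot as it stands.
- The arm moves only by the tool drive_tool, never from a script. Its argument "motion" is a list of rows, each a list of 3 entries, a list of its own where there are three numbers: the shift along the tool's x, y, z in units of 25 mm (1.0 is 25 mm), then the turn, a rotation vector about the tool's x, y, z in units of 5 degrees (1.0 is 5 degrees), then the closure, from -1 (fully open) to 1 (shut). A call has 1 to 12 rows; each row shifts and turns the commanded pose from where the row before left it, along the tool's axes as they then stand; what a row does not reach is not made up. A row lasts 1/10 s, in which the tool goes at most 50 mm and 8.59 degrees, less where a joint would pass 70% of its speed; a pose out of reach is approached as far as the arm can. A call is refused whole if a number of a shift passes 1 or a number of a turn 1, either way. A call with a gripper value outside its range is refused whole. The fingers move at their own pace and stop on an object; the grip force is fixed at half the most. Time passes only in rows, so rows that do not move let the fingers close. It gives the time, the measured TCP pose, the force and the opening at its end, in the units of the state.
- manip.state(): the state, without advancing time (a new reading comes with each control period).
- manip.grab_frame(name): name is "side" or "top" or "wrist"; returns a dict with "img" (400x640x3 uint8, blue, green, red), "range_z" (400x640 float32, m along the optical axis (not along the pixel's ray), 0 where there is no reading), "camera_matrix" (3x3 intrinsics, pixels), "world_from_camera" (4x4, takes a point from camera to world coordinates); the wrist camera has in their place "T_tool_cam" (4x4, takes a point from camera to tool coordinates, whose origin is the TCP and whose axes are the tool frame's). Camera axes: x right, y down, z forward; pixel columns grow to the right and rows downward; lengths in m; the calibration is good to about 2 mm. A picture is of the moment at which its call begins: read the wrist's pose just before it.
- manip.job_done(): hands the job in, once; it reports no verdict.
The state is a dict: "time": time; "joint_pos": joint angles; "joint_vel": joint speeds; "joint_efforts": joint torques, N m; "tool_pos": TCP position; "tool_rot": TCP orientation; "contact_force": force on the tool from outside, world axes, zero at the start; "ft_torque": the same for the moment, N m; "gripper_width": opening from 0.0 (shut) to 1.0 (fully open).
Only numpy, scipy, OpenCV 4.12 (cv2) and the standard library are available. Lean on these libraries where they do the work, as an engineer would, in place of code of your own. Each camera call takes 0.05 s, during which the arm holds its last target. There are 200 camera calls.

### The job

Close the bangle case: first push each of its four steel corner caps about half way down, one cap, then the one diagonally opposite, then the other two. When all four are half way, push them fully home in the same crossing order (one diagonal pair before the other), so that the clear cover sinks evenly and sits level. Leave the small box, the padlock and the round tin beside it undisturbed.

Things in the scene. Friction and masses are not known exactly. Their poses are not given: they have to be found in the camera images.
- cap1_top (a point): top centre of the near left push cap of the bangle case (as seen by the robot with the case unturned; it is turned up to 35 deg); diagonally opposite cap3. Steel mushroom, 36 mm across, 34 tall. Slides straight down 24 mm: top 121 mm high when raised (as at the start), 97 home at a hard stop. About 7 N friction, more if fast; stays where left.
- cap2_top (a point): top centre of the far left push cap of the bangle case (as seen by the robot with the case unturned; it is turned up to 35 deg); diagonally opposite cap4. Steel mushroom, 36 mm across, 34 tall. Slides straight down 24 mm: top 121 mm high when raised (as at the start), 97 home at a hard stop. About 7 N friction, more if fast; stays where left.
- cap3_top (a point): top centre of the far right push cap of the bangle case (as seen by the robot with the case unturned; it is turned up to 35 deg); diagonally opposite cap1. Steel mushroom, 36 mm across, 34 tall. Slides straight down 24 mm: top 121 mm high when raised (as at the start), 97 home at a hard stop. About 7 N friction, more if fast; stays where left.
- cap4_top (a point): top centre of the near right push cap of the bangle case (as seen by the robot with the case unturned; it is turned up to 35 deg); diagonally opposite cap2. Steel mushroom, 36 mm across, 34 tall. Slides straight down 24 mm: top 121 mm high when raised (as at the start), 97 home at a hard stop. About 7 N friction, more if fast; stays where left.
- cover_mid (a point): middle of the top face of the case's cover: clear pane in a pale wood frame, 164 x 204 mm, 8 thick, over a dark wood tray 170 x 210 mm, 55 high, fixed to the table. Weak springs hold it up against the caps (corners of a 130 x 170 mm rectangle), which push it down; top face 87 mm high when raised, 63 when seated. Thin steel guides at its sides. z up.
- small_box_mid (a point): bystander, leave alone: centre of a small closed wooden box, 75 x 95 mm, 46 mm high over its four tiny steel studs; loose, beside the bangle case. Not to be confused with it.
- padlock_mid (a point): bystander, leave alone: middle of a dark steel padlock lying flat, body 45 x 50 x 22 mm, loose, beside the bangle case.
- tin_mid (a point): bystander, leave alone: centre of a round brass tin, 66 mm across, 42 mm high, loose, beside the bangle case.

How it is judged:
By the outcome, as a careful person would: the job done as asked, in the order asked, and still so for the second after the job is handed in, with the robot touching nothing.
It also fails if it takes over 64 s, if anything falls off the work surface, if the arm or the gripper's body presses on something with over 40 N, if the wrist force passes 120 N, or if a joint passes its speed limit or range.

## Working session

There is one attempt and no reset: what is moved stays moved. The work goes in short steps, Python scripts to look and compute and a tool call to move; the robot and the scene stay as the last step left them, time stands still between calls to the robot, and variables do not carry over. Pictures are saved under pics/ and viewed, about 8 in all and at most 12, crops included, and the job is handed in when it is done.

Besides the shell and the picture viewer there is one more tool, called after "Emit:" in YAML: its name, and indented under it one key for each argument. drive_tool: Moves the arm, as the interface text tells. Its arguments: {"type":"object","properties":{"motion":{"type":"array","items":{"type":"array"}}},"required":["motion"]}

```bash
mkdir -p pics; ls
python3 - <<'E'
from plant import manip
import cv2,numpy as np
s=manip.state();print(s['time'],s['tool_pos'],s['tool_rot'],s['contact_force'],s['gripper_width'],manip.pinch_z)
for n in('top','side'):
    f=manip.grab_frame(n);cv2.imwrite(f'pics/{n}0.png',f['img']);np.savez(f'{n}0.npz',**f)
    print(n,f['camera_matrix'].round(1).tolist(),f['world_from_camera'].round(3).tolist())
E
```

```text
pics
0.0 [ 0.28159982 -0.55729878  0.23007172] [ 0.60270032 -0.60182146  0.37107037 -0.3699595 ] [-0.0404667   0.64250507  0.82031272] 0.9985212519685108 -0.0187
top [[370.9, 0.0, 319.0], [0.0, 370.9, 203.9], [0.0, 0.0, 1.0]] [[0.014, -0.985, 0.171, 0.423], [-1.0, -0.015, -0.006, 0.062], [0.008, -0.171, -0.985, 1.011], [0.0, 0.0, 0.0, 1.0]]
side [[368.3, 0.0, 321.7], [0.0, 368.3, 202.3], [0.0, 0.0, 1.0]] [[0.818, -0.326, 0.475, 0.231], [-0.575, -0.425, 0.699, -0.464], [-0.026, -0.845, -0.534, 0.474], [0.0, 0.0, 0.0, 1.0]]
```

View pics/top0.png

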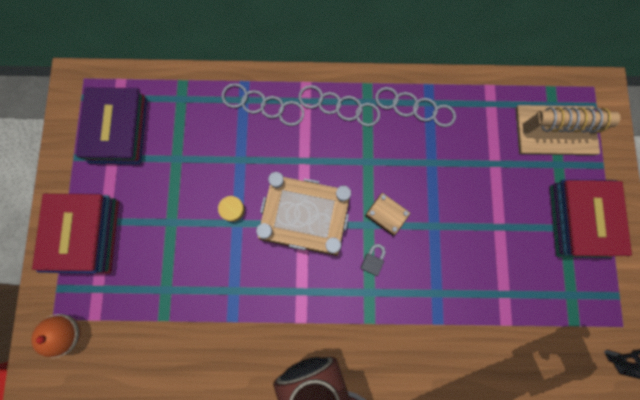

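View pics/side0.png

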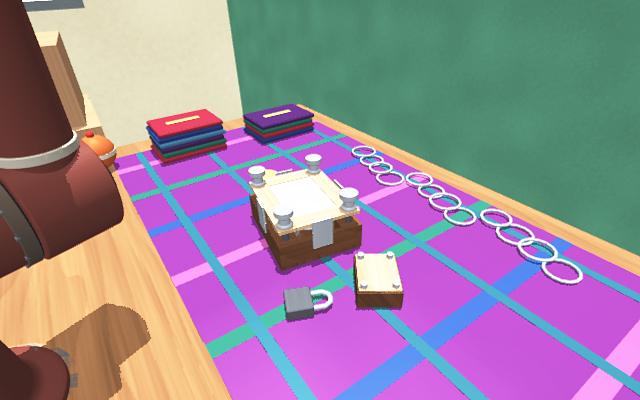

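The top view shows the case with caps at about (264,231) near left, (276,180) far left, (343,194) far right and (334,245) near right. The tin is at (231,208), the small box at (388,213) and the padlock at (374,260). The side view confirms all four caps are raised.

```bash
cat > h.py <<'E'
import numpy as np,cv2
SEED={1:(264,231),2:(276,180),3:(343,194),4:(334,245)}
def cloud(f):
    K,T,z=f['camera_matrix'],f['world_from_camera'],f['range_z']
    v,u=np.mgrid[:400,:640]
    p=np.stack([(u-K[0,2])/K[0,0]*z,(v-K[1,2])/K[1,1]*z,z],-1)
    return p@T[:3,:3].T+T[:3,3]
E
python3 - <<'E'
import numpy as np,cv2
from h import *
for n in('top','side'):
    f=dict(np.load(f'{n}0.npz'));P=cloud(f);m=((P[...,2]>.111)&(P[...,2]<.131)&(f['range_z']>0)).astype('u1')
    k,l,st,c=cv2.connectedComponentsWithStats(m)
    for i in range(1,k):
        if st[i,4]<15 or st[i,4]>600:continue
        q=P[l==i];(cx,cy),r=cv2.minEnclosingCircle(q[:,:2].astype('f4'))
        K,T=f['camera_matrix'],f['world_from_camera']
        d=T[:3,:3]@[(c[i][0]-K[0,2])/K[0,0],(c[i][1]-K[1,2])/K[1,1],1];w=T[:3,3]+d*(.121-T[2,3])/d[2]
        print(n,c[i].round(1),st[i,4],'circ',round(cx,4),round(cy,4),round(r,4),'z',np.median(q[:,2]).round(4),'ray',w.round(4))
E
```

```text
top [554.4 113.3] 27 circ 0.8249 -0.5435 0.013 z 0.1133 ray [ 0.8217 -0.5417  0.121 ]
top [569.9 114.5] 30 circ 0.8229 -0.5861 0.0157 z 0.1133 ray [ 0.8192 -0.5812  0.121 ]
top [577.9 114.7] 28 circ 0.8249 -0.6062 0.0142 z 0.1123 ray [ 0.819  -0.6015  0.121 ]
top [600.6 114.4] 28 circ 0.8248 -0.6662 0.0151 z 0.1134 ray [ 0.8209 -0.6601  0.121 ]
top [608.3 114.9] 29 circ 0.826 -0.6868 0.0145 z 0.1134 ray [ 0.8199 -0.6799  0.121 ]
top [561.9 114.7] 28 circ 0.8202 -0.5656 0.0152 z 0.1128 ray [ 0.8183 -0.5605  0.121 ]
top [585.2 114.7] 23 circ 0.8225 -0.6252 0.0138 z 0.1132 ray [ 0.8192 -0.6203  0.121 ]
top [593.  115.3] 25 circ 0.8213 -0.6469 0.0149 z 0.1133 ray [ 0.818  -0.6404  0.121 ]
top [275.  178.8] 169 circ 0.639 0.1667 0.0179 z 0.1202 ray [0.6384 0.1663 0.121 ]
top [342.5 192.4] 167 circ 0.6075 -0.0003 0.0178 z 0.1201 ray [6.067e-01 1.000e-04 1.210e-01]
top [263. 230.] 178 circ 0.5119 0.1911 0.0178 z 0.1199 ray [0.5116 0.1908 0.121 ]
top [332.1 244.2] 176 circ 0.4802 0.0244 0.0179 z 0.1199 ray [0.4801 0.0246 0.121 ]
side [63.  75.6] 123 circ 0.2607 1.6799 0.2699 z 0.1217 ray [0.2495 1.4936 0.121 ]
side [312.5 159.3] 142 circ 0.6361 0.1635 0.0187 z 0.12 ray [0.63  0.156 0.121]
side [256.2 171.5] 166 circ 0.5082 0.1888 0.0188 z 0.1201 ray [0.5047 0.1803 0.121 ]
side [348.  194.4] 221 circ 0.6028 -0.0017 0.0192 z 0.1199 ray [ 0.5987 -0.0087  0.121 ]
side [282.7 211.6] 260 circ 0.4773 0.0224 0.0187 z 0.1201 ray [0.4731 0.0153 0.121 ]
```

```bash
cat >> h.py <<'E'
from scipy.spatial.transform import Rotation as R
C={1:(.510,.190),2:(.638,.165),3:(.605,-.0005),4:(.479,.0235)}
def tool(s):
    q=np.array(s['tool_rot']);return R.from_quat(q[[1,2,3,0]])
def to(s,goal,Rg=None):
    r=tool(s);d=r.inv().apply(np.array(goal)-s['tool_pos'])/.025
    print('shift',d.round(2))
    Rg=R.from_matrix(np.c_[[1,0,0],[0,0,-1],[0,1,0]]) if Rg is None else Rg
    print('turn',(np.degrees((r.inv()*Rg).as_rotvec())/5).round(2))
E
python3 - <<'E'
from plant import manip
from h import *
s=manip.state();print(tool(s).as_matrix().round(3));to(s,(*C[1],.16))
E
```

```text
[[ 0.451 -0.001  0.893]
 [-0.893  0.002  0.451]
 [-0.002 -1.     0.   ]]
shift [-22.56   2.85  21.63]
turn [-1.000e-02 -1.264e+01 -2.000e-02]
```

Emit:
drive_tool:
  motion:
    - [[0,0,0],[0,-1,0],1]
    - [[0,0,0],[0,-1,0],1]
    - [[0,0,0],[0,-1,0],1]
    - [[0,0,0],[0,-1,0],1]
    - [[0,0,0],[0,-1,0],1]
    - [[0,0,0],[0,-1,0],1]
    - [[0,0,0],[0,-1,0],1]
    - [[0,0,0],[0,-1,0],1]
    - [[0,0,0],[0,-1,0],1]
    - [[0,0,0],[0,-1,0],1]
    - [[0,0,0],[0,-1,0],1]
    - [[0,0,0],[0,-0.64,0],1]

```text
time: 1.3
tool_pos: [0.2817, -0.5575, 0.2306]
tool_rot: [0.707, -0.706, 0.03, -0.03]
contact_force: [0.4, 0.4, -0.3]
gripper_width: -0.002
```

Run:
```python
from plant import manip
from h import *
s=manip.state();print(s['time'],s['joint_pos'],s['gripper_width'],s['contact_force']);print(tool(s).as_matrix().round(3));to(s,(*C[1],.16))
```

```text
1.3 [-1.22201017e+00  5.30870018e-02  1.61374872e+00  3.26649641e-05
  1.47596251e+00 -1.13760278e+00] -0.0024224594450779524 [ 0.42981588  0.36698657 -0.26228689]
[[ 0.996 -0.     0.084]
 [-0.084  0.001  0.996]
 [-0.    -1.     0.001]]
shift [ 6.58  2.85 30.56]
turn [-0.01 -0.97 -0.  ]
```

Emit:
drive_tool:
  motion:
    - [[0,0,0],[0,-0.97,0],1]
    - [[0.3,0,1],[0,0,0],1]
    - [[0.3,0,1],[0,0,0],1]
    - [[0.3,0,1],[0,0,0],1]
    - [[0.3,0,1],[0,0,0],1]
    - [[0.3,0,1],[0,0,0],1]
    - [[0.3,0,1],[0,0,0],1]
    - [[0.3,0,1],[0,0,0],1]
    - [[0.3,0,1],[0,0,0],1]
    - [[0.3,0,1],[0,0,0],1]
    - [[0.3,0,1],[0,0,0],1]
    - [[0.3,0,1],[0,0,0],1]

```text
time: 2.5
tool_pos: [0.365, -0.2818, 0.2308]
tool_rot: [0.707, -0.707, 0.001, -0.001]
contact_force: [0.6, 0.3, 0.6]
gripper_width: 0.001
```

Emit:
drive_tool:
  motion:
    - [[0.3,0,1],[0,0,0],1]
    - [[0.3,0,1],[0,0,0],1]
    - [[0.3,0,1],[0,0,0],1]
    - [[0.3,0,1],[0,0,0],1]
    - [[0.3,0,1],[0,0,0],1]
    - [[0.3,0,1],[0,0,0],1]
    - [[0.3,0,1],[0,0,0],1]
    - [[0.3,0,1],[0,0,0],1]
    - [[0.3,0,1],[0,0,0],1]
    - [[0.3,0,1],[0,0,0],1]
    - [[0.3,0,1],[0,0,0],1]
    - [[0.3,0,1],[0,0,0],1]

```text
time: 3.7
tool_pos: [0.4557, 0.0179, 0.2308]
tool_rot: [0.707, -0.707, 0.001, -0.001]
contact_force: [-0.0, -0.8, -0.0]
gripper_width: -0.002
```

Emit:
drive_tool:
  motion:
    - [[0.3,0.4,1],[0,0,0],1]
    - [[0.3,0.4,1],[0,0,0],1]
    - [[0.3,0.4,1],[0,0,0],1]
    - [[0.3,0.4,1],[0,0,0],1]
    - [[0.3,0.4,1],[0,0,0],1]
    - [[0.3,0.4,1],[0,0,0],1]
    - [[0.2,0.4,0.9],[0,0,0],1]
    - [[0,0,0],[0,0,0],1]
    - [[0,0,0],[0,0,0],1]

```text
time: 4.6
tool_pos: [0.5057, 0.189, 0.1606]
tool_rot: [-0.707, 0.707, -0.001, -0.0]
contact_force: [-0.1, 0.5, 0.6]
gripper_width: 0.0
```

Run:
```python
from plant import manip
from h import *
s=manip.state();print(s['time'],s['tool_pos'],s['joint_pos'],s['gripper_width'],s['contact_force']);print(tool(s).as_matrix().round(3));to(s,(*C[1],.135))
```

```text
4.6 [0.50569373 0.18904965 0.16061741] [ 2.20100897e-01 -9.55779933e-02  1.87915029e+00 -4.32649325e-04
  1.35972018e+00  2.21748805e-01] 6.0998651103019225e-05 [-0.12642589  0.48935774  0.61249254]
[[ 1.    -0.002  0.002]
 [-0.002 -0.001  1.   ]
 [-0.002 -1.    -0.001]]
shift [0.17 1.02 0.04]
turn [ 0.01 -0.02 -0.02]
```

Emit:
drive_tool:
  motion:
    - [[0.17,0.5,0.04],[0,0,0],1]
    - [[0,0.5,0],[0,0,0],1]
    - [[0,0.42,0],[0,0,0],1]
    - [[0,0.1,0],[0,0,0],1]
    - [[0,0.1,0],[0,0,0],1]
    - [[0,0.1,0],[0,0,0],1]
    - [[0,0.1,0],[0,0,0],1]
    - [[0,0.1,0],[0,0,0],1]
    - [[0,0.1,0],[0,0,0],1]
    - [[0,0.04,0],[0,0,0],1]
    - [[0,0,0],[0,0,0],1]
    - [[0,0,0],[0,0,0],1]

```text
time: 5.8
tool_pos: [0.5105, 0.1898, 0.1109]
tool_rot: [-0.707, 0.707, -0.001, 0.001]
contact_force: [-3.4, -1.4, 4.6]
gripper_width: -0.001
```

```bash
cat >> h.py <<'E'
def caps(f):
    P=cloud(f)
    for n,(x,y) in C.items():
        m=(np.hypot(P[...,0]-x,P[...,1]-y)<.013)&(P[...,2]<.14)&(P[...,2]>.085)&(f['range_z']>0)
        print('cap',n,m.sum(),P[m][:,2].mean().round(4) if m.any() else None,end='; ')
    print()
E
python3 - <<'E'
from plant import manip
from h import *
s=manip.state();print(s['tool_pos'],s['contact_force'])
f=manip.grab_frame('side');caps(f);cv2.imwrite('pics/side1.png',f['img'][100:300,180:440])
E
```

```text
[0.51052938 0.18984707 0.11092713] [-3.35423072 -1.37455038  4.639295  ]
cap 1 174 0.1169; cap 2 102 0.1072; cap 3 147 0.1092; cap 4 166 0.11;
```

View pics/side1.png

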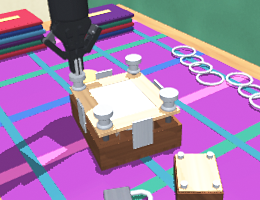

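Emit:
drive_tool:
  motion:
    - [[0,0.08,0],[0,0,0],1]
    - [[0,0,0],[0,0,0],1]
    - [[0,0,0],[0,0,0],1]

```text
time: 6.15
tool_pos: [0.5106, 0.1899, 0.1091]
tool_rot: [-0.707, 0.707, -0.001, 0.001]
contact_force: [-4.4, -1.5, 5.7]
gripper_width: 0.002
```

Fingers are centred on cap 1, which is at about half way. Next is cap 3, diagonally opposite.

Emit:
drive_tool:
  motion:
    - [[0,-0.6,0],[0,0,0],1]
    - [[0,-0.6,0],[0,0,0],1]
    - [[0,-0.7,0],[0,0,0],1]
    - [[0.47,0,-0.95],[0,0,0],1]
    - [[0.47,0,-0.95],[0,0,0],1]
    - [[0.47,0,-0.95],[0,0,0],1]
    - [[0.47,0,-0.95],[0,0,0],1]
    - [[0.47,0,-0.95],[0,0,0],1]
    - [[0.47,0,-0.95],[0,0,0],1]
    - [[0.47,0,-0.95],[0,0,0],1]
    - [[0.47,0,-0.95],[0,0,0],1]
    - [[0,0,0],[0,0,0],1]

```text
time: 7.35
tool_pos: [0.6059, -0.0028, 0.1573]
tool_rot: [-0.707, 0.707, -0.001, 0.003]
contact_force: [0.1, 0.3, 1.0]
gripper_width: 0.002
```

```bash
cat >> h.py <<'E'
def look():
    from plant import manip
    f=manip.grab_frame('side');P=cloud(f)
    for n,(x,y) in C.items():
        m=(np.hypot(P[...,0]-x+.002,P[...,1]-y+.001)<.012)&(P[...,2]<.14)&(P[...,2]>.085)&(f['range_z']>0)
        z=P[m][:,2];print('cap',n,m.sum(),np.percentile(z,[50,75,90]).round(4) if m.any() else None,end='; ')
    print();return f
E
python3 - <<'E'
from plant import manip
from h import *
s=manip.state();look();to(s,(*C[3],.109))
E
```

```text
cap 1 85 [0.1078 0.109  0.1093]; cap 2 101 [0.1024 0.1202 0.1208]; cap 3 142 [0.1038 0.1203 0.1208]; cap 4 161 [0.1045 0.1203 0.1209]; 
shift [-0.04  1.93  0.1 ]
turn [ 0.01 -0.07  0.04]
```

Emit:
drive_tool:
  motion:
    - [[0,0.5,0.08],[0,0,0],1]
    - [[0,0.45,0],[0,0,0],1]
    - [[0,0.35,0],[0,0,0],1]
    - [[0,0.1,0],[0,0,0],1]
    - [[0,0.1,0],[0,0,0],1]
    - [[0,0.1,0],[0,0,0],1]
    - [[0,0.1,0],[0,0,0],1]
    - [[0,0.1,0],[0,0,0],1]
    - [[0,0.1,0],[0,0,0],1]
    - [[0,0.06,0],[0,0,0],1]
    - [[0,0,0],[0,0,0],1]
    - [[0,0,0],[0,0,0],1]

```text
time: 8.6
tool_pos: [0.6033, 0.0028, 0.1067]
tool_rot: [0.707, -0.707, 0.001, 0.0]
contact_force: [-3.5, 1.3, 6.2]
gripper_width: -0.003
```

Emit:
drive_tool:
  motion:
    - [[0,-0.6,0],[0,0,0],1]
    - [[0,-0.7,0],[0,0,0],1]
    - [[0,-0.7,0],[0,0,0],1]
    - [[0.2,0,0.92],[0,0,0],1]
    - [[0.2,0,0.92],[0,0,0],1]
    - [[0.2,0,0.92],[0,0,0],1]
    - [[0.2,0,0.92],[0,0,0],1]
    - [[0.2,0,0.92],[0,0,0],1]
    - [[0.2,0,0.92],[0,0,0],1]
    - [[0.2,0,0.92],[0,0,0],1]
    - [[0,0,0],[0,0,0],1]
    - [[0,0,0],[0,0,0],1]

```text
time: 9.8
tool_pos: [0.6399, 0.1629, 0.1576]
tool_rot: [-0.707, 0.707, -0.0, 0.001]
contact_force: [-0.3, 0.4, 0.2]
gripper_width: -0.001
```

Run:
```python
from plant import manip
from h import *
s=manip.state();look();to(s,(*C[2],.109))
```

```text
cap 1 85 [0.1081 0.1089 0.1092]; cap 2 102 [0.1027 0.1203 0.1208]; cap 3 87 [0.1056 0.1061 0.1066]; cap 4 158 [0.1044 0.1205 0.121 ]; 
shift [-0.08  1.95  0.09]
turn [ 0.   -0.02  0.02]
```

Emit:
drive_tool:
  motion:
    - [[-0.08,0.5,0.08],[0,0,0],1]
    - [[0,0.45,0],[0,0,0],1]
    - [[0,0.35,0],[0,0,0],1]
    - [[0,0.1,0],[0,0,0],1]
    - [[0,0.1,0],[0,0,0],1]
    - [[0,0.1,0],[0,0,0],1]
    - [[0,0.1,0],[0,0,0],1]
    - [[0,0.1,0],[0,0,0],1]
    - [[0,0.1,0],[0,0,0],1]
    - [[0,0,0],[0,0,0],1]
    - [[0,0,0],[0,0,0],1]
    - [[0,0,0],[0,0,0],1]

```text
time: 11.05
tool_pos: [0.6373, 0.1644, 0.1093]
tool_rot: [-0.707, 0.707, -0.001, 0.001]
contact_force: [-3.4, -1.8, 5.6]
gripper_width: 0.002
```

Emit:
drive_tool:
  motion:
    - [[0,-0.6,0],[0,0,0],1]
    - [[0,-0.7,0],[0,0,0],1]
    - [[0,-0.6,0],[0,0,0],1]
    - [[-0.8,0,-0.7],[0,0,0],1]
    - [[-0.8,0,-0.7],[0,0,0],1]
    - [[-0.8,0,-0.7],[0,0,0],1]
    - [[-0.8,0,-0.7],[0,0,0],1]
    - [[-0.8,0,-0.7],[0,0,0],1]
    - [[-0.8,0,-0.7],[0,0,0],1]
    - [[-0.8,0,-0.7],[0,0,0],1]
    - [[-0.75,0,-0.7],[0,0,0],1]
    - [[0,0,0],[0,0,0],1]

```text
time: 12.25
tool_pos: [0.4776, 0.0239, 0.1577]
tool_rot: [-0.707, 0.707, -0.001, 0.002]
contact_force: [0.6, 0.4, 0.3]
gripper_width: 0.001
```

Run:
```python
from plant import manip
from h import *
s=manip.state();look();to(s,(*C[4],.109))
```

```text
cap 1 84 [0.1078 0.1089 0.1092]; cap 2 69 [0.108  0.1088 0.1092]; cap 3 90 [0.1058 0.1063 0.1067]; cap 4 161 [0.1048 0.1204 0.1209]; 
shift [ 0.05  1.95 -0.02]
turn [ 0.01 -0.05  0.02]
```

Emit:
drive_tool:
  motion:
    - [[0.05,0.5,0],[0,0,0],1]
    - [[0,0.45,0],[0,0,0],1]
    - [[0,0.35,0],[0,0,0],1]
    - [[0,0.1,0],[0,0,0],1]
    - [[0,0.1,0],[0,0,0],1]
    - [[0,0.1,0],[0,0,0],1]
    - [[0,0.1,0],[0,0,0],1]
    - [[0,0.1,0],[0,0,0],1]
    - [[0,0.1,0],[0,0,0],1]
    - [[0,0,0],[0,0,0],1]
    - [[0,0,0],[0,0,0],1]
    - [[0,0,0],[0,0,0],1]

```text
time: 13.5
tool_pos: [0.4793, 0.0256, 0.1089]
tool_rot: [0.707, -0.707, 0.001, -0.0]
contact_force: [-3.9, 1.6, 4.2]
gripper_width: -0.002
```

All four caps are half way. For the second round I start with cap 1 again.

Emit:
drive_tool:
  motion:
    - [[0,-0.6,0],[0,0,0],1]
    - [[0,-0.6,0],[0,0,0],1]
    - [[0,-0.5,0],[0,0,0],1]
    - [[0.2,0,0.9],[0,0,0],1]
    - [[0.2,0,0.9],[0,0,0],1]
    - [[0.2,0,0.9],[0,0,0],1]
    - [[0.2,0,0.95],[0,0,0],1]
    - [[0.2,0,0.95],[0,0,0],1]
    - [[0.1,0,0.95],[0,0,0],1]
    - [[0.1,0,0.95],[0,0,0],1]
    - [[0,0,0],[0,0,0],1]
    - [[0,0,0],[0,0,0],1]

```text
time: 14.7
tool_pos: [0.5104, 0.1877, 0.1522]
tool_rot: [-0.707, 0.707, -0.0, 0.001]
contact_force: [0.0, -0.2, -0.2]
gripper_width: 0.006
```

Run:
```python
from plant import manip
from h import *
s=manip.state();f=look();to(s,(*C[1],.097));cv2.imwrite('pics/side2.png',f['img'][100:350,180:480])
```

```text
cap 1 83 [0.1079 0.1088 0.1092]; cap 2 72 [0.1077 0.1088 0.1093]; cap 3 90 [0.1057 0.1062 0.1065]; cap 4 118 [0.108  0.1087 0.1089]; 
shift [-0.02  2.21  0.09]
turn [ 0.   -0.02  0.01]
```

View pics/side2.png

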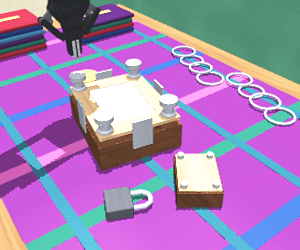

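The cover looks level, with all four caps at about half way and the bystanders unmoved. Now pushing cap 1 home.

Emit:
drive_tool:
  motion:
    - [[0,0.5,0.05],[0,0,0],1]
    - [[0,0.5,0],[0,0,0],1]
    - [[0,0.45,0],[0,0,0],1]
    - [[0,0.1,0],[0,0,0],1]
    - [[0,0.1,0],[0,0,0],1]
    - [[0,0.1,0],[0,0,0],1]
    - [[0,0.1,0],[0,0,0],1]
    - [[0,0.1,0],[0,0,0],1]
    - [[0,0.1,0],[0,0,0],1]
    - [[0,0.1,0],[0,0,0],1]
    - [[0,0.1,0],[0,0,0],1]
    - [[0,0,0],[0,0,0],1]

```text
time: 15.95
tool_pos: [0.5101, 0.1888, 0.097]
tool_rot: [-0.707, 0.707, -0.001, 0.001]
contact_force: [-5.3, -1.4, 9.3]
gripper_width: 0.0
```

Emit:
drive_tool:
  motion:
    - [[0,0.05,0],[0,0,0],1]
    - [[0,0.05,0],[0,0,0],1]
    - [[0,0,0],[0,0,0],1]

```text
time: 16.25
tool_pos: [0.5103, 0.1888, 0.0969]
tool_rot: [-0.707, 0.707, -0.001, 0.0]
contact_force: [-12.7, -3.5, 21.0]
gripper_width: -0.0
```

Cap 1 is on its hard stop. Next is cap 3.

Emit:
drive_tool:
  motion:
    - [[0,-0.8,0],[0,0,0],1]
    - [[0,-0.8,0],[0,0,0],1]
    - [[0,-0.7,0],[0,0,0],1]
    - [[0.47,0,-0.95],[0,0,0],1]
    - [[0.47,0,-0.95],[0,0,0],1]
    - [[0.47,0,-0.95],[0,0,0],1]
    - [[0.47,0,-0.95],[0,0,0],1]
    - [[0.47,0,-0.95],[0,0,0],1]
    - [[0.47,0,-0.95],[0,0,0],1]
    - [[0.47,0,-0.95],[0,0,0],1]
    - [[0.47,0,-0.9],[0,0,0],1]
    - [[0,0,0],[0,0,0],1]

```text
time: 17.45
tool_pos: [0.605, -0.0027, 0.1507]
tool_rot: [-0.707, 0.707, -0.001, 0.003]
contact_force: [-0.5, -0.3, 0.3]
gripper_width: -0.002
```

Run:
```python
from plant import manip
from h import *
s=manip.state();look();to(s,(*C[3],.097))
```

```text
cap 1 46 [0.0967 0.0971 0.0977]; cap 2 67 [0.1083 0.1089 0.1093]; cap 3 86 [0.1059 0.1064 0.1068]; cap 4 116 [0.1079 0.1086 0.1091]; 
shift [-0.    2.15  0.09]
turn [ 0.01 -0.06  0.02]
```

Emit:
drive_tool:
  motion:
    - [[0,0.5,0.04],[0,0,0],1]
    - [[0,0.5,0],[0,0,0],1]
    - [[0,0.5,0],[0,0,0],1]
    - [[0,0.1,0],[0,0,0],1]
    - [[0,0.1,0],[0,0,0],1]
    - [[0,0.1,0],[0,0,0],1]
    - [[0,0.1,0],[0,0,0],1]
    - [[0,0.1,0],[0,0,0],1]
    - [[0,0.1,0],[0,0,0],1]
    - [[0,0.1,0],[0,0,0],1]
    - [[0,0.05,0],[0,0,0],1]
    - [[0,0,0],[0,0,0],1]

```text
time: 18.7
tool_pos: [0.6034, 0.0013, 0.0969]
tool_rot: [0.707, -0.707, 0.001, -0.0]
contact_force: [-9.8, 1.5, 14.2]
gripper_width: 0.003
```

Cap 3 reached .0969 with 14 N on it, which is home. Next is cap 2.

Emit:
drive_tool:
  motion:
    - [[0,-0.8,0],[0,0,0],1]
    - [[0,-0.8,0],[0,0,0],1]
    - [[0,-0.6,0],[0,0,0],1]
    - [[0.2,0,0.93],[0,0,0],1]
    - [[0.2,0,0.93],[0,0,0],1]
    - [[0.2,0,0.93],[0,0,0],1]
    - [[0.2,0,0.93],[0,0,0],1]
    - [[0.2,0,0.93],[0,0,0],1]
    - [[0.2,0,0.93],[0,0,0],1]
    - [[0.15,0,0.95],[0,0,0],1]
    - [[0,0,0],[0,0,0],1]
    - [[0,0,0],[0,0,0],1]

```text
time: 19.9
tool_pos: [0.6377, 0.1641, 0.1489]
tool_rot: [-0.707, 0.707, -0.001, 0.001]
contact_force: [-0.4, -0.1, 0.2]
gripper_width: -0.004
```

Run:
```python
from plant import manip
from h import *
s=manip.state();look();to(s,(*C[2],.097))
```

```text
cap 1 48 [0.0968 0.0972 0.0975]; cap 2 68 [0.1081 0.1088 0.1097]; cap 3 65 [0.0962 0.0966 0.0969]; cap 4 120 [0.1079 0.1084 0.1089]; 
shift [0.01 2.07 0.04]
turn [ 0.01 -0.02  0.  ]
```

Emit:
drive_tool:
  motion:
    - [[0,0.5,0.04],[0,0,0],1]
    - [[0,0.5,0],[0,0,0],1]
    - [[0,0.35,0],[0,0,0],1]
    - [[0,0.1,0],[0,0,0],1]
    - [[0,0.1,0],[0,0,0],1]
    - [[0,0.1,0],[0,0,0],1]
    - [[0,0.1,0],[0,0,0],1]
    - [[0,0.1,0],[0,0,0],1]
    - [[0,0.1,0],[0,0,0],1]
    - [[0,0.1,0],[0,0,0],1]
    - [[0,0.1,0],[0,0,0],1]
    - [[0,0,0],[0,0,0],1]

```text
time: 21.15
tool_pos: [0.638, 0.1649, 0.097]
tool_rot: [-0.707, 0.707, -0.001, 0.001]
contact_force: [-4.0, -0.1, 5.9]
gripper_width: -0.0
```

Emit:
drive_tool:
  motion:
    - [[0,0.05,0],[0,0,0],1]
    - [[0,0,0],[0,0,0],1]

```text
time: 21.35
tool_pos: [0.6382, 0.1649, 0.097]
tool_rot: [-0.707, 0.707, -0.001, 0.001]
contact_force: [-6.4, -1.8, 10.2]
gripper_width: -0.0
```

Emit:
drive_tool:
  motion:
    - [[0,-0.8,0],[0,0,0],1]
    - [[0,-0.8,0],[0,0,0],1]
    - [[0,-0.7,0],[0,0,0],1]
    - [[-0.8,0,-0.7],[0,0,0],1]
    - [[-0.8,0,-0.7],[0,0,0],1]
    - [[-0.8,0,-0.7],[0,0,0],1]
    - [[-0.8,0,-0.7],[0,0,0],1]
    - [[-0.8,0,-0.7],[0,0,0],1]
    - [[-0.8,0,-0.7],[0,0,0],1]
    - [[-0.8,0,-0.7],[0,0,0],1]
    - [[-0.75,0,-0.7],[0,0,0],1]
    - [[0,0,0],[0,0,0],1]

```text
time: 22.55
tool_pos: [0.4774, 0.0242, 0.1517]
tool_rot: [-0.707, 0.707, -0.001, 0.002]
contact_force: [0.5, 0.7, -0.4]
gripper_width: 0.001
```

Run:
```python
from plant import manip
from h import *
s=manip.state();look();to(s,(*C[4],.097))
```

```text
cap 1 50 [0.0968 0.0971 0.0974]; cap 2 41 [0.0963 0.0968 0.0973]; cap 3 67 [0.0962 0.0968 0.097 ]; cap 4 114 [0.108  0.1086 0.109 ]; 
shift [ 0.06  2.19 -0.03]
turn [ 0.01 -0.05  0.01]
```

Emit:
drive_tool:
  motion:
    - [[0.05,0.5,0],[0,0,0],1]
    - [[0,0.5,0],[0,0,0],1]
    - [[0,0.45,0],[0,0,0],1]
    - [[0,0.1,0],[0,0,0],1]
    - [[0,0.1,0],[0,0,0],1]
    - [[0,0.1,0],[0,0,0],1]
    - [[0,0.1,0],[0,0,0],1]
    - [[0,0.1,0],[0,0,0],1]
    - [[0,0.1,0],[0,0,0],1]
    - [[0,0.1,0],[0,0,0],1]
    - [[0,0.1,0],[0,0,0],1]
    - [[0,0,0],[0,0,0],1]

```text
time: 23.8
tool_pos: [0.48, 0.0256, 0.097]
tool_rot: [0.707, -0.707, 0.001, -0.001]
contact_force: [-5.8, 1.4, 10.1]
gripper_width: -0.0
```

Emit:
drive_tool:
  motion:
    - [[0,0.05,0],[0,0,0],1]
    - [[0,0,0],[0,0,0],1]

```text
time: 24.0
tool_pos: [0.4801, 0.0257, 0.0969]
tool_rot: [0.707, -0.707, 0.001, -0.0]
contact_force: [-10.2, 0.7, 15.5]
gripper_width: -0.002
```

Emit:
drive_tool:
  motion:
    - [[0,-0.8,0],[0,0,0],1]
    - [[0,-0.8,0],[0,0,0],1]
    - [[0,-1,0],[0,0,0],1]
    - [[0,-1,0],[0,0,0],1]
    - [[0,-1,0],[0,0,0],1]
    - [[0,0,-1],[0,0,0],1]
    - [[0,0,-1],[0,0,0],1]
    - [[0,0,-1],[0,0,0],1]
    - [[0,0,-1],[0,0,0],1]
    - [[0,0,-1],[0,0,0],1]
    - [[0,0,-1],[0,0,0],1]
    - [[0,0,-1],[0,0,0],1]

```text
time: 25.2
tool_pos: [0.4796, -0.1507, 0.2093]
tool_rot: [-0.707, 0.707, -0.0, 0.001]
contact_force: [0.3, 0.1, -0.1]
gripper_width: -0.002
```

Emit:
drive_tool:
  motion:
    - [[0,0,-1],[0,0,0],1]
    - [[0,0,-1],[0,0,0],1]
    - [[0,0,0],[0,0,0],1]
    - [[0,0,0],[0,0,0],1]

```text
time: 25.6
tool_pos: [0.4794, -0.1998, 0.209]
tool_rot: [0.707, -0.707, 0.001, -0.001]
contact_force: [-0.2, 0.5, -0.7]
gripper_width: -0.002
```

Run:
```python
from plant import manip
from h import *
s=manip.state();print(s['time'],s['tool_pos'],s['contact_force']);look();f=manip.grab_frame('top');P=cloud(f)
c=np.array(list(C.values()));m0=c.mean(0)
for n in C:  # frame height near each corner
    x,y=m0+(c[n-1]-m0)*.68+0
    for w in((c[n-1]+c[n%4])/2,):
        d=(w-m0)/np.linalg.norm(w-m0);q=w+d*.002
        m=np.hypot(P[...,0]-q[0],P[...,1]-q[1])<.01;print('frame side',n,m.sum(),np.median(P[m][:,2]).round(4))
P0=cloud(dict(np.load('top0.npz')))
for nm,(u,v) in dict(tin=(231,208),box=(388,213),lock=(374,262)).items():
    print(nm,np.abs(P0[v-15:v+16,u-15:u+16,2]-P[v-15:v+16,u-15:u+16,2]).mean().round(4))
cv2.imwrite('pics/top3.png',f['img'][130:300,180:440])
```

```text
25.6 [ 0.47936344 -0.19979564  0.20898481] [-0.2119641   0.51610673 -0.74845473]
cap 1 47 [0.0969 0.0972 0.0975]; cap 2 39 [0.0963 0.0968 0.0972]; cap 3 51 [0.0963 0.0968 0.0971]; cap 4 83 [0.0965 0.0969 0.0971]; 
frame side 1 46 0.0619
frame side 2 48 0.0622
frame side 3 45 0.0623
frame side 4 50 0.0616
tin 0.0145
box 0.0081
lock 0.0114
```

View pics/top3.png

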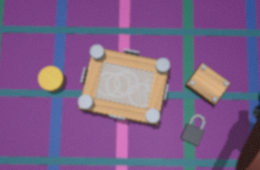

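The image shows caps level and bystanders where they were. My mean depth differences look large, though, probably from pixels with no reading, so I'll check the bystander positions directly.

Run:
```python
from plant import manip
from h import *
fs=dict(np.load('top0.npz')),manip.grab_frame('top')
for nm,(u,v,zl) in dict(tin=(231,208,.03),box=(388,213,.03),lock=(372,264,.012)).items():
    for f in fs:
        P=cloud(f);m=np.zeros((400,640),bool);r=24 if nm!='tin' else 20;m[v-r:v+r,u-r:u+r]=1
        m&=(f['range_z']>0)&(P[...,2]>zl)&(P[...,2]<.058);print(nm,m.sum(),P[m].mean(0).round(4),(f['range_z'][v-15:v+16,u-15:u+16]==0).sum())
```

```text
tin 487 [0.5776 0.2924 0.0408] 4
tin 487 [0.5776 0.2924 0.0409] 8
box 979 [ 0.57   -0.1254  0.0372] 4
box 976 [ 0.57   -0.1252  0.0372] 5
lock 393 [ 0.4426 -0.0868  0.0196] 4
lock 391 [ 0.4427 -0.087   0.0195] 4
```

The bystanders have not moved (within 0.2 mm), so I'm handing in.

```bash
python3 -c "
from plant import manip
print(manip.job_done())"
```

```text
the job is handed in; nothing more can be done
None
```

The bangle case is closed, and I handed the job in at about 26 s of the 64 s allowed. I pushed the caps half way in the order 1, 3, 2, 4, then fully home in the same order, using the shut fingertips.

- **Half way:** caps 1, 2 and 4 stopped at about 109 mm. Cap 3 went slightly past, to about 106.5 mm (14.5 mm down instead of 12), and I left it there.
- **Home:** all four caps read about 97 mm and pressed against their hard stops. The largest push I read was about 25 N.
- **Cover:** the four frame sides read 61.6–62.3 mm, so it sits level to within 0.7 mm. That is about 1 mm under the stated 63 mm, within the calibration error.
- **Bystanders:** the tin, small box and padlock all stayed within 0.2 mm of where they started. My first check on them, a plain depth difference, showed 8–15 mm. I put that down to pixels with no reading, since comparing each object's position showed no movement.
- **Arm:** it ended clear of everything, with no contact force.

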